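# Pass a small parcel through the size gauge on the packing desk

## Task

Two cartons lie flat on the desk; check the smaller one for posting: push it lengthwise along the desk through the opening of the fixed size gauge, until it has come right out on the far side and lies just clear of the gauge, still in line with the opening. Only push it with the fingers: do not lift, tip or force it, and leave the large carton and everything else on the desk where it is.

Things in the scene. Friction and masses are not known exactly. Their poses are not given: they have to be found in the camera images.
- small_carton_center (a point): centre of the small carton: closed white cardboard box, about 120 g, lying flat, 128 mm long, 75 wide, 34 high; this point is its very middle. z axis level along its length, y level across, x straight down. Starts right (-y) of the gauge, z axis towards it, up to 0.45 rad off world +y; slides when pushed, and stays flat if pushed low.
- small_carton: the same small carton; origin in the middle of its rear end (the end away from the gauge at the start), 17 mm above the desk; axes as for its centre point
- gauge: the size gauge, fixed: two parallel upright grey bars 80 mm apart, each 45 mm high, 20 thick, 84 long with round noses (radius 10), open above and at both ends, on a 0.5 mm sheet. Origin on the desk in the middle of the opening; x across it, y along it from the carton's side to the far side (+y), within 0.15 rad of world y. Bars: x 40 to 60 mm either side, y -42 to 42 mm
- large_carton: the large carton, not to be moved: black closed cardboard box, 135 mm long, 85 mm wide and 40 mm high as it lies flat, too wide for the gauge; origin in the middle of its rear end, 20 mm above the desk, z axis level along its length (roughly +y), y across, x down
- calculator: pocket calculator lying flat, 112 x 68 x 13 mm, a bystander; origin at the centre of its underside, x along its length
- marker: black felt marker lying on the desk, 138 mm long, 12 mm thick, a bystander; origin at the centre of its underside, y along its length
- mouse: white computer mouse, 106 x 60 x 38 mm, a bystander; origin at the centre of its underside, y along its length
- stapler: red and black stapler standing on its foot, 118 x 34 x 47 mm, a bystander; origin at the centre of its underside, y along its length
- bracelet_3: round bead bracelet lying flat, 72 mm across, 13 mm high, a bystander; origin at the centre of its underside

How it is judged (in metres and radians):
On the way, in this order (a step that is already met when the one before it is completed fails the run):
1. the small carton lies flat inside the gauge, lengthwise between its bars (y of small_carton_center in the frame of gauge between -0.04 and 0.06 m and x of small_carton_center in the frame of gauge between -0.006 and 0.006 m and angle between the z axis of small_carton and the y axis of gauge, either way round below 0.12 rad and height (world z) of small_carton_center below 0.023 m and angle between small_carton's own x axis and vertical above 3 rad), for 0.1 s.
2. the small carton has come right out of the gauge on the far side (y of small_carton_center in the frame of gauge above 0.107 m and x of small_carton_center in the frame of gauge between -0.04 and 0.04 m and height (world z) of small_carton_center below 0.023 m and angle between small_carton's own x axis and vertical above 3 rad), for 0.1 s.
At the end, for the whole second after the job is handed in: The small carton lies flat and at rest beyond the gauge, having passed lengthwise between its bars: rear end 1 to 74 mm past the bars, centre within 30 mm of the opening's middle line, length within 0.3 rad of it. No bystander has moved more than 15 mm (y of small_carton_center in the frame of gauge between 0.107 and 0.18 m and x of small_carton_center in the frame of gauge between -0.03 and 0.03 m and angle between the z axis of small_carton and the y axis of gauge, either way round below 0.3 rad and height (world z) of small_carton_center below 0.023 m and angle between small_carton's own x axis and vertical above 3 rad and linear speed of small_carton below 0.01 m/s); the robot touches nothing.
It fails at once if the small carton is lifted off the desk (centre more than 10 mm above its resting height) or tipped by more than 0.25 rad (height (world z) of small_carton_center above 0.027 m or angle between small_carton's own x axis and vertical below 2.89 rad).
It fails at once if the small carton is forced against the gauge with more than 30 N (contact force between small_carton and gauge above 30 N).
It fails at once if the large carton or another loose thing on the desk is moved by more than 15 mm (distance of any of large_carton, calculator, marker, mouse, stapler, bracelet_3 from where it was at the start of the episode above 0.015 m).
It also fails if it takes over 67 s, if anything falls off the work surface, if the arm or the gripper's body presses on something with over 40 N, if the wrist force passes 120 N, or if a joint passes its speed limit or range.

## Robot

A 7-joint arm with a two-finger parallel gripper is mounted at the origin on a cart in front of the work surface, level with it; the furniture and walls round the work are solid. World frame = base frame: x ahead of the robot, y to its left, z up, the work surface at z = 0. Lengths are in mm, angles in rad, forces in N, time in s.
With the tool pointing down it reaches from about 400 to 925 mm from the base axis. Payload 4.1 kg.
Tool frame: the origin (TCP) lies where the fingers leave the gripper's body, on its centre line; the fingertips stand 73 mm ahead of it and the grasp point (between the pads) lies 54 mm ahead of it; z points along the fingers, y is the line along which they close (so a half turn about z gives the same grasp; the last joint's range is limited). The gripper opens to 85 mm and grips with 20 to 120 N. Pads are 22 mm wide; open, the fingers measure 114 mm over their backs; the gripper's body (76 mm by 85 mm) begins 54 mm behind the grasp point. The pads swing forward as they close: fully open they stand 13 mm farther back than shut.
Start: joints at [1.153, 0.398, 0.045, 1.537, -0.019, 1.207, -0.051], TCP at [203.763, -617.263, 303.947] pointing down, gripper open.
Joint ranges: [-2.82, 2.82], [-0.49, 2.23], [-1.37, 1.46], [0, 2.46], [-1.36, 4.5], [0.23, 2], [-2.94, 2.94]. Speed limits (rad/s): [2.57, 2.57, 3.14, 3.14, 3.14, 3.14, 3.14].

## Interface

Orientations are given as a unit quaternion [w, x, y, z].
In Python, from rig import arm gives the robot as it stands.
- The arm moves only by the tool pendant, called after ">>>" as a command line: name --pt "numbers of a row" for each row, then --argument value for the rest. Schema: {"type":"object","properties":{"rows":{"type":"array","items":{"type":"array","items":{"type":"number"},"minItems":5,"maxItems":5},"minItems":1,"maxItems":12},"force":{"type":"number"},"only":{"type":"string"},"quiet":{"type":"boolean"},"lines":{"type":"string"}},"required":["rows"],"additionalProperties":false}. rows is a list of rows, 1 to 12 of them, each of 5 numbers: dx, dy, dz in shares of the most that a row can go, 1 being 62.5 mm, then a turn about the tool's z in parts of the range, where 1.0 means 2 rad, then the opening from 0.0 (shut) to 1.0 (fully open); each row shifts and turns the commanded pose from where the row before left it, along the tool's axes as they then stand; what a row does not reach is not made up. A row lasts 1/8 s, in which the tool goes at most 62.5 mm and 0.188 rad, less where a joint would pass 70% of its speed; a pose out of reach is approached as far as the arm can. The fingers move at their own pace and stop on an object; force is the grip in N (left out, the last holds). Time passes only in rows, so rows that do not move let the fingers close. The tool returns the time, the measured TCP pose, the force, the opening and the grip force at its end. only (a regular expression) keeps the lines of the reply that match it, lines (a string "A,B") keeps lines A to B, and quiet returns only ok. Input that does not fit is refused with a message, and nothing moves.
- arm.read_state(): the state, without advancing time (a new reading comes with each control period).
- arm.capture(name): name is "side" or "top" or "wrist"; returns the picture (480x640x3 uint8, red, green, blue); there is no depth.
- arm.camera_info(name): a dict with "intrinsics" (3x3 intrinsics, pixels), "R" (3x3) and "t" (3): a world point X has camera coordinates R X + t. Camera axes: x right, y down, z forward; pixel columns grow to the right and rows downward; lengths in mm; the calibration is good to about 2 mm. A picture is of the moment at which its call begins: read the wrist's pose just before it. camera_info takes no time and is no camera call; for the wrist camera it gives the pose at the moment of the call.
- arm.close_job(): hands the job in; it is judged then, once.
The state is a dict: "t": time; "qpos": joint angles; "qvel": joint speeds; "tau": joint torques, N m; "tcp_pos": TCP position; "eef_rot": TCP orientation; "wrist_force": force on the tool from outside, world axes, zero at the start; "ft_torque": the same for the moment, N m; "grip_width": opening from 0.0 (shut) to 1.0 (fully open); "finger_force": force on a finger pad.
Only numpy, scipy, OpenCV 4.12 (cv2) and the standard library are available. Lean on these libraries where they do the work, as an engineer would, in place of code of your own. Each camera call takes 0.05 s, during which the arm holds its last target. There are 200 camera calls.

## Working session

There is one attempt and no reset: what is moved stays moved. The work goes in short steps, Python scripts to look and compute and a tool call to move; the robot and the scene stay as the last step left them, time stands still between calls to the robot, and variables do not carry over. Pictures are saved under pics/ and viewed, at most 12 in all, crops included, and the job is handed in when it is done.

```bash
ls; mkdir -p pics
```

Run:
```python
from rig import arm
import cv2
for n in("top","side"):
    cv2.imwrite(f"pics/{n}0.png",arm.capture(n)[:,:,::-1]); c=arm.camera_info(n); print(n,c)
s=arm.read_state();print(s['t'],s['tcp_pos'],s['eef_rot'],s['wrist_force'])
```

```text
pics
rig.py
top {'intrinsics': array([[526.08648205,   0.        , 325.27249969],
       [  0.        , 526.08648205, 238.05395262],
       [  0.        ,   0.        ,   1.        ]]), 'R': array([[-0.01863508, -0.99976626,  0.01096174],
       [-0.99332382,  0.0172644 , -0.11406018],
       [ 0.11384427, -0.01301408, -0.99341337]]), 't': array([-134.40835765,  469.49482553, 1685.50601809])}
side {'intrinsics': array([[470.84122011,   0.        , 320.53444573],
       [  0.        , 470.84122011, 238.73446609],
       [  0.        ,   0.        ,   1.        ]]), 'R': array([[ 0.91556497, -0.40147076,  0.02370693],
       [-0.16755784, -0.43438008, -0.88500752],
       [ 0.36560246,  0.8063096 , -0.46497276]]), 't': array([-502.44852727,   51.53629994, 1161.53913575])}
0.1 [ 203.61194145 -616.82587533  302.94856679] [-8.66127682e-04  9.87315222e-01  1.58769836e-01 -2.02252411e-04] [ 0.64450421 -0.7276014  -0.24531114]
```

View pics/top0.png

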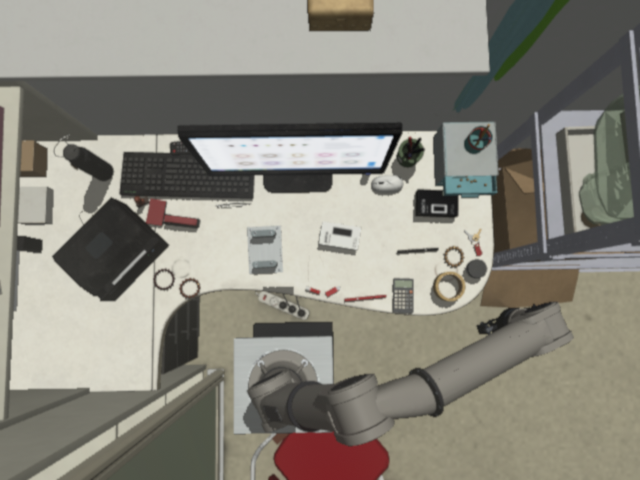

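The top view shows the gauge with its grey bars at about (264,236) and (264,267). The small white carton is at (340,237), the black large carton at (436,204), and the arm at lower right.

Run:
```python
import cv2,numpy as np
a=cv2.imread("pics/top0.png")[205:295,225:385]; a=cv2.resize(a,None,fx=5,fy=5,interpolation=cv2.INTER_CUBIC)
cv2.imwrite("pics/crop0.png",a)
```

```text
(no output)
```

View pics/crop0.png

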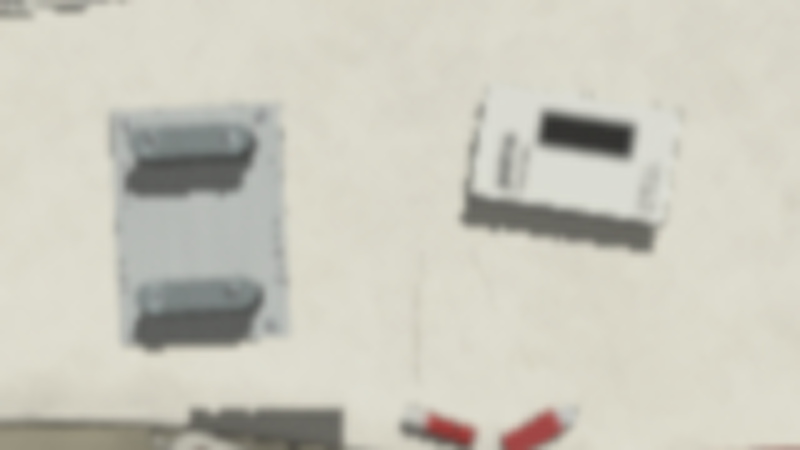

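View pics/side0.png

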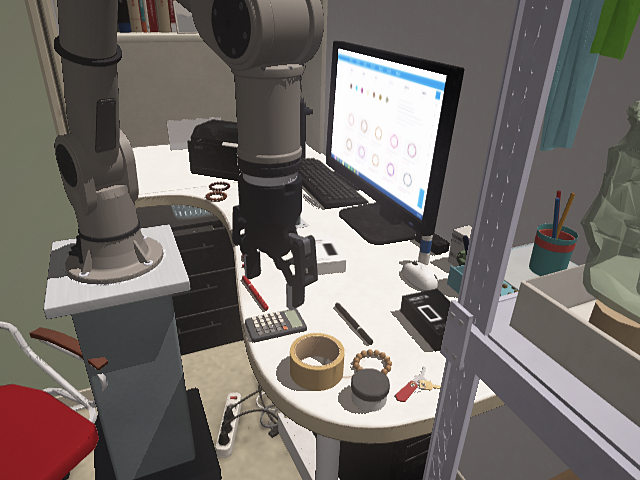

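The crop shows the carton's top corners at about (490,87), (683,107), (660,222) and (470,193). The gauge sheet's corners are at (110,107), (282,102), (288,335) and (122,345). In the side view the arm hides the gauge and most of the small carton.

Create h.py:
```python
import numpy as np
from scipy.spatial.transform import Rotation as Ro
def ray(c,p,z):
    p=np.atleast_2d(p).astype(float); R,t,K=c['R'],c['t'],c['intrinsics']
    d=np.c_[p,np.ones(len(p))]@np.linalg.inv(K).T@R; o=-R.T@t
    return o+d*((z-o[2])/d[:,2])[:,None]
def rot(s):
    q=s['eef_rot']; return Ro.from_quat([q[1],q[2],q[3],q[0]]).as_matrix()
def proj(c,X):
    q=(np.atleast_2d(X)@c['R'].T+c['t'])@c['intrinsics'].T; return q[:,:2]/q[:,2:]
```

Run:
```python
from h import *; from rig import arm
np.set_printoptions(precision=3,suppress=True)
c=arm.camera_info("top")
f=lambda L:(np.array(L)+.5)/5-.5+[225,205]
C=ray(c,f([(490,87),(683,107),(660,222),(470,193)]),34);print(C,C.mean(0))
G=ray(c,f([(110,107),(282,102),(288,335),(122,345)]),0.5);print(G,G.mean(0))
B=ray(c,f([(132,140),(250,140),(138,295),(262,295)]),45);print(B,B.mean(0))
s=arm.read_state();R=rot(s);print(R)
w=arm.camera_info("wrist");print(w['intrinsics'],"cam in tool",R.T@(-w['R'].T@w['t']-s['tcp_pos']),"axes in tool\n",w['R']@R)
```

```text
[[ 519.011 -135.039   34.   ]
 [ 503.72  -260.431   34.   ]
 [ 428.827 -243.537   34.   ]
 [ 449.861 -120.828   34.   ]] [ 475.355 -189.959   34.   ]
[[514.803 116.55    0.5  ]
 [516.199   2.722   0.5  ]
 [361.785   0.185   0.5  ]
 [357.201 108.95    0.5  ]] [437.497  57.102   0.5  ]
[[486.847  96.33   45.   ]
 [485.536  20.382  45.   ]
 [386.791  92.752  45.   ]
 [385.371  13.472  45.   ]] [436.136  55.734  45.   ]
[[ 0.95   0.314 -0.001]
 [ 0.314 -0.95   0.002]
 [-0.    -0.002 -1.   ]]
[[407.761   0.    315.889]
 [  0.    407.761 236.861]
 [  0.      0.      1.   ]] cam in tool [ 74.352  -0.261 -69.63 ] axes in tool
 [[ 0.001  1.     0.   ]
 [-0.956  0.001 -0.293]
 [-0.293 -0.     0.956]]
```

The manual's scale: shifts go in shares of 62.5 mm and turns go in shares of 2 rad. Converting my numbers, -0.185 rad / 2 = -0.0925.

>>> pendant --pt "0 0 0 -0.0925 1" --pt "0 0 0 -0.0925 1" --pt "0 0 0 -0.0925 1" --pt "0 0 0 -0.0925 1" --pt "0 0 0 -0.0925 1" --pt "0 0 0 -0.091 1" --pt "0 0 0 0 1"

```text
t: 0.98
tcp_pos: [203.5, -617.1, 303.4]
eef_rot: [-0.0, 0.757, 0.653, 0.0]
wrist_force: [1.5, 0.0, -0.6]
grip_width: 1.003
finger_force: 0.0
```

>>> pendant --pt "0.8 0.224 -0.064 0 1" --pt "0.8 0.224 -0.064 0 1" --pt "0.8 0.224 -0.064 0 1" --pt "0.8 0.224 -0.064 0 1" --pt "0.8 0.224 -0.064 0 1" --pt "0.8 0.224 -0.064 0 1" --pt "0.8 0.224 0 0 1" --pt "0.8 0.224 0 0 1" --pt "0.8 0.224 0 0 1" --pt "0.8 0.224 0 0 1" --pt "0.8 0.192 0 0 1" --pt "0.8 0.16 0 0 1"

```text
t: 2.48
tcp_pos: [451.1, -45.4, 328.0]
eef_rot: [0.0, 0.758, 0.653, 0.0]
wrist_force: [0.8, 0.2, 0.5]
grip_width: 1.001
finger_force: 0.0
```

>>> pendant --pt "0 0 0 0 1" --pt "0 0 0 0 1" --pt "0 0 0 0 1"

```text
t: 2.85
tcp_pos: [450.3, -48.4, 327.7]
eef_rot: [-0.0, 0.758, 0.653, -0.0]
wrist_force: [0.5, -0.5, 0.1]
grip_width: 1.002
finger_force: 0.0
```

Run:
```python
from h import *; from rig import arm; import cv2
np.set_printoptions(precision=3,suppress=True)
s=arm.read_state();c=arm.camera_info("wrist");print(s['tcp_pos'],rot(s),s['qpos'])
cv2.imwrite("pics/w1.png",arm.capture("wrist")[:,:,::-1]);np.savez("w1.npz",**c)
```

```text
[450.276 -48.449 327.677] [[ 0.148  0.989 -0.001]
 [ 0.989 -0.148 -0.   ]
 [-0.001 -0.001 -1.   ]] [ 0.662  0.044 -0.665  1.935  0.03   1.173 -0.163]
```

View pics/w1.png

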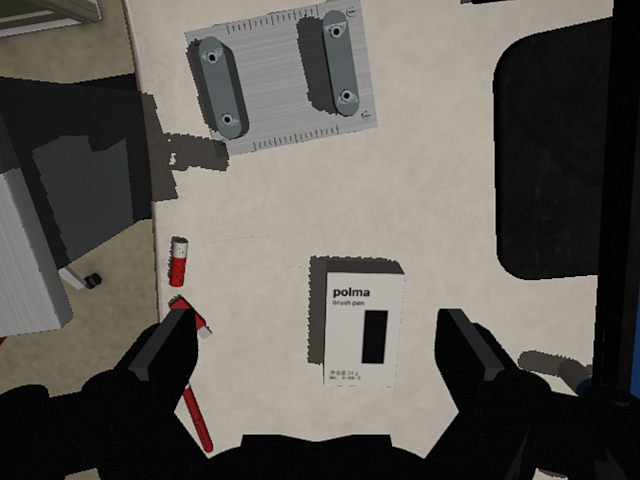

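The wrist view shows the gauge's bar-top screws at (212,57), (228,119), (337,31) and (347,95). The carton's top corners are at about (328,274), (404,274), (397,387) and (323,384).

Run:
```python
from h import *
np.set_printoptions(precision=3,suppress=True)
c=dict(np.load("w1.npz"))
B=ray(c,[(212,57),(228,119),(337,31),(347,95)],45);print(B)
print("gauge",B.mean(0),"ydir",(B[[0,2]]-B[[1,3]])[:,:2], "sep",np.linalg.norm(B[2]-B[0]))
S=ray(c,[(185,31),(218,158),(377,125),(355,-1)],.5);print(S,S.mean(0))
C=ray(c,[(328,274),(404,274),(397,387),(323,384)],34);print(C,C.mean(0),np.linalg.norm(C-np.roll(C,1,0),axis=1))
print(C[0]-C[3],C[1]-C[2])
```

```text
[[385.016  78.952  45.   ]
 [387.64   30.626  45.   ]
 [485.89   82.838  45.   ]
 [487.691  34.726  45.   ]]
gauge [436.559  56.786  45.   ] ydir [[-2.623 48.326]
 [-1.801 48.111]] sep 100.94861812615963
[[356.598 109.823   0.5  ]
 [361.329  -2.617   0.5  ]
 [515.61    5.285   0.5  ]
 [507.749 112.545   0.5  ]] [435.321  56.259   0.5  ]
[[ 450.164 -123.281   34.   ]
 [ 522.238 -134.034   34.   ]
 [ 504.12  -260.585   34.   ]
 [ 427.724 -245.44    34.   ]] [ 476.061 -190.835   34.   ] [124.203  72.872 127.842  77.882]
[ 22.439 122.16    0.   ] [ 18.118 126.551   0.   ]
```

Converted, 50 mm is 0.8, -46 mm is -0.736.

>>> pendant --pt "-0.736 0.256 0 0 1" --pt "-0.736 0.256 0 0 1" --pt "-0.72 0.24 0 0 1" --pt "0 0 0.8 0 1" --pt "0 0 0.8 0 1" --pt "0 0 0.8 0 1" --pt "0 0 0.72 0 1" --pt "0 0 0 0 1" --pt "0 0 0 0 1" --pt "0 0 0 0 1"

```text
t: 4.15
tcp_pos: [478.9, -190.0, 135.1]
eef_rot: [0.002, 0.757, 0.654, 0.001]
wrist_force: [-0.0, 0.7, 0.2]
grip_width: 1.0
finger_force: 0.0
```

Run:
```python
from h import *; from rig import arm; import cv2
np.set_printoptions(precision=3,suppress=True)
s=arm.read_state();c=arm.camera_info("wrist");print(s['tcp_pos'],rot(s)[:2,:2])
cv2.imwrite("pics/w2.png",arm.capture("wrist")[:,:,::-1]);np.savez("w2.npz",**c)
cv2.imwrite("pics/s2.png",arm.capture("side")[:,:,::-1])
```

```text
[ 478.856 -190.034  135.083] [[ 0.145  0.989]
 [ 0.989 -0.145]]
```

View pics/w2.png

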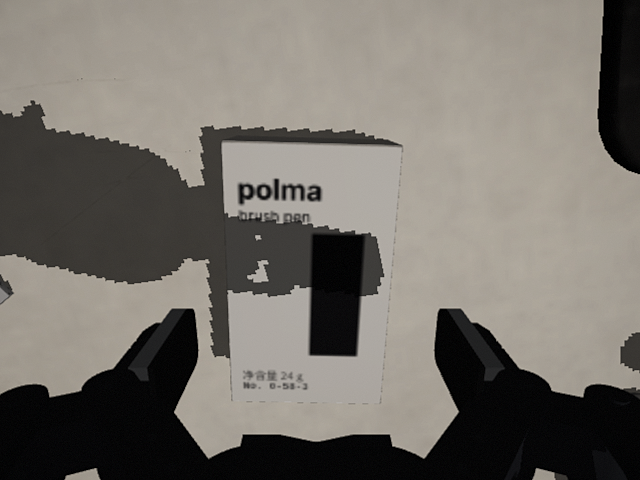

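The wrist view at 135 mm shows the carton's top corners at (222,141), (402,146), (381,404) and (231,402). The inner pad edges are at columns 197 and 435.

Run:
```python
from h import *
np.set_printoptions(precision=3,suppress=True)
c=dict(np.load("w2.npz"))
C=ray(c,[(222,141),(402,146),(381,404),(231,402)],34);print(C,C.mean(0),np.linalg.norm(C-np.roll(C,1,0),axis=1))
d=(C[0]+C[1]-C[2]-C[3])/2;print("yaw",np.arctan2(-d[0],d[1]))
e=C.mean(0)[:2]-[478.86,-190.03];print("in tool x,y",e@[.145,.989],e@[.989,-.145])
```

```text
[[ 449.966 -121.779   34.   ]
 [ 522.5   -134.428   34.   ]
 [ 501.547 -259.448   34.   ]
 [ 427.458 -247.126   34.   ]] [ 475.368 -190.695   34.   ] [127.352  73.629 126.763  75.107]
yaw -0.17187488108102902
in tool x,y -1.16447625541007 -3.3574729213504013
```

Converted, 20 mm is 0.32, -3.4 mm is -0.0544, 0.026 rad / 2 = 0.013.

>>> pendant --pt "-0.016 -0.0544 0 0.013 1" --pt "0 0 0 0 1" --pt "0 0 0.32 0 1" --pt "0 0 0.32 0 1" --pt "0 0 0.16 0 1" --pt "0 0 0 0 1" --pt "0 0 0 0 1"

```text
t: 5.12
tcp_pos: [474.4, -189.9, 83.5]
eef_rot: [0.001, 0.765, 0.644, 0.0]
wrist_force: [-0.4, -0.5, -0.4]
grip_width: 1.001
finger_force: 0.0
```

Run:
```python
from h import *; from rig import arm; import cv2
np.set_printoptions(precision=3,suppress=True)
s=arm.read_state();print(s['tcp_pos'],rot(s)[:2,:2])
a=arm.capture("side");cv2.imwrite("pics/s3.png",cv2.resize(a[190:350,200:420,::-1],None,fx=3,fy=3))
```

```text
[ 474.441 -189.911   83.486] [[ 0.17   0.985]
 [ 0.985 -0.17 ]]
```

View pics/s3.png

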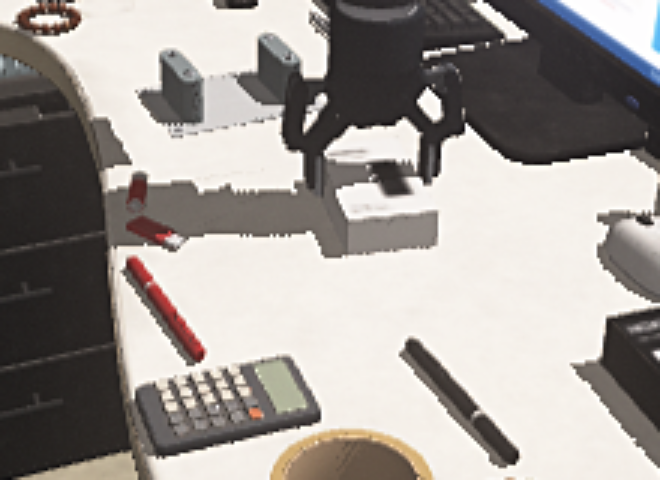

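The fingers straddle the carton without touching it. The left fingertip ends at crop (316,192), which is image pixel (305,254).

Run:
```python
from h import *; from rig import arm
c=arm.camera_info("side")
for dy in(-43,-50):
  for z in(5,12,24,30): print(dy,z,proj(c,[474.4+.985*dy,-189.9-.17*dy,z]))
```

```text
-43 5 [[307.06850828 260.479542  ]]
-43 12 [[307.09791308 258.04007227]]
-43 24 [[307.14870483 253.82630524]]
-43 30 [[307.17428421 251.70419835]]
-50 5 [[304.31401932 260.76586494]]
-50 12 [[304.33576882 258.32392608]]
-50 24 [[304.37333773 254.10585115]]
-50 30 [[304.3922581  251.98155418]]
```

Converted, 6 mm is 0.096.

>>> pendant --pt "0 0 0.096 0 1" --pt "0 0 0.096 0 1" --pt "0 0 0 0 0.95" --pt "0 0 0 0 0.91" --pt "0 0 0 0 0.91" --pt "0 0 0 0 0.91" --pt "0 0 0 0 0.91" --force 20

```text
t: 6.05
tcp_pos: [474.0, -189.8, 71.0]
eef_rot: [0.0, 0.765, 0.644, 0.0]
wrist_force: [-0.1, 0.4, 0.3]
grip_width: 0.908
finger_force: 0.1
```

>>> pendant --pt "0 0 0 -0.02 0.91" --pt "0 0 0 -0.02 0.91" --pt "0 0 0 -0.02 0.91" --pt "0 0 0 -0.02 0.91" --pt "0 0 0 -0.02 0.91" --pt "0 0 0 -0.015 0.91" --pt "0 0 0 0 0.91" --pt "0 0 0 0 0.91"

```text
t: 7.05
tcp_pos: [473.9, -189.8, 70.8]
eef_rot: [-0.0, 0.686, 0.728, -0.0]
wrist_force: [0.2, 0.3, 0.3]
grip_width: 0.911
finger_force: 0.0
```

>>> pendant --pt "0 -0.08 0 0 0.91" --pt "0 -0.08 0 0 0.91" --pt "0 -0.08 0 0 0.91" --pt "0 -0.08 0 0 0.91" --pt "0 -0.08 0 0 0.91" --pt "0 -0.064 0 0 0.91" --pt "0 0 0 0 0.91" --pt "0 0 0 0 0.91"

```text
t: 8.05
tcp_pos: [444.5, -191.6, 70.7]
eef_rot: [-0.0, 0.686, 0.728, -0.0]
wrist_force: [1.2, -0.1, 0.6]
grip_width: 0.913
finger_force: 0.0
```

Converted, -50 mm is -0.8, 40 mm is 0.64.

>>> pendant --pt "0 0 0 0 1" --pt "0 0 0 0 1" --pt "0 0 0 0 1" --pt "0 0 -0.8 0 1" --pt "0 0 -0.8 0 1" --pt "0 0 -0.8 0 1" --pt "0.64 0 -0.8 0 1" --pt "0.8 0 -0.8 0 1" --pt "0.64 0 0 0 1" --pt "0 0 0 0 1" --pt "0 0 0 0 1" --pt "0 0 0 0 1"

```text
t: 9.55
tcp_pos: [437.5, -69.7, 313.4]
eef_rot: [-0.0, 0.687, 0.727, -0.0]
wrist_force: [-0.2, 0.3, -0.1]
grip_width: 0.998
finger_force: 0.0
```

Run:
```python
from h import *; from rig import arm; import cv2
np.set_printoptions(precision=3,suppress=True)
s=arm.read_state();c=arm.camera_info("wrist");print(s['tcp_pos'],rot(s)[:2,:2])
cv2.imwrite("pics/w4.png",arm.capture("wrist")[:,:,::-1]);np.savez("w4.npz",**c)
```

```text
[437.474 -69.704 313.367] [[-0.057  0.998]
 [ 0.998  0.057]]
```

View pics/w4.png

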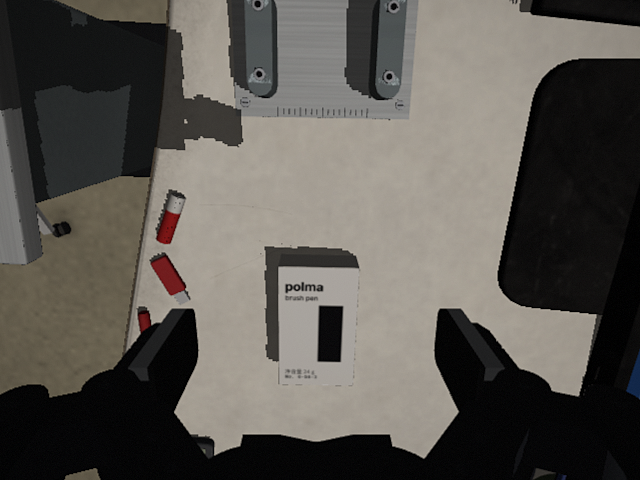

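The carton now lies nearly in line with the gauge. Its top corners are at about (279,266), (358,267), (354,386) and (279,384). The gauge screws are at (258,3), (259,74), (394,6) and (390,76).

Create m.py:
```python
import sys; from h import *
np.set_printoptions(precision=3,suppress=True)
def rep(c,B,C):
    B=ray(c,B,45);C=ray(c,C,34);g=B.mean(0)
    u=(B[0]+B[2]-B[1]-B[3]); v=B[2]+B[3]-B[0]-B[1]; 
    gy=np.arctan2(-u[0],u[1]); gx=np.arctan2(v[1],v[0]); d=C[0]+C[1]-C[2]-C[3]; cy=np.arctan2(-d[0],d[1])
    print("gauge",g,"yaw",gy,gx,"carton",C.mean(0),cy,np.linalg.norm(C-np.roll(C,1,0),axis=1))
    y=gx; e=C.mean(0)-g; print("in gauge x,y",e@[np.cos(y),np.sin(y),0],e@[-np.sin(y),np.cos(y),0],cy-y)
```

Run:
```python
from m import *
rep(dict(np.load("w4.npz")),[(258,3),(259,74),(394,6),(390,76)],[(279,266),(358,267),(354,386),(279,384)])
```

```text
gauge [436.497  56.931  45.   ] yaw 0.0405205995741514 0.040424055186074295 carton [ 445.323 -193.723   34.   ] 0.04368237608478465 [127.09   72.347 128.42   75.603]
in gauge x,y -1.3112220168910795 -250.80572138474292 0.003258320898710358
```

Converted, -50 mm is -0.8, 43 mm is 0.688, 0.017 rad / 2 = 0.0085.

>>> pendant --pt "0 0 0 0.0085 0.3" --pt "-0.8 0.016 0 0 0.3" --pt "-0.8 0.016 0 0 0.3" --pt "-0.8 0.016 0 0 0.3" --pt "-0.8 0 0 0 0.3" --pt "-0.288 0 0 0 0.3" --pt "0 0 0.8 0 0.3" --pt "0 0 0.8 0 0.3" --pt "0 0 0.8 0 0.3" --pt "0 0 0.688 0 0.3" --pt "0 0 0 0 0.3" --pt "0 0 0 0 0.3"

```text
t: 11.1
tcp_pos: [451.1, -286.3, 122.4]
eef_rot: [0.001, 0.692, 0.722, 0.0]
wrist_force: [-0.2, -0.1, 0.1]
grip_width: 0.299
finger_force: 0.0
```

>>> pendant --pt "0 0 0.32 0 0.3" --pt "0 0 0.32 0 0.3" --pt "0 0 0 0 0.3" --pt "0 0 0 0 0.3"

```text
t: 11.6
tcp_pos: [451.1, -286.8, 82.8]
eef_rot: [0.002, 0.692, 0.722, 0.0]
wrist_force: [0.5, -0.8, 1.0]
grip_width: 0.299
finger_force: 0.0
```

Run:
```python
from h import *; from rig import arm; import cv2
np.set_printoptions(precision=3,suppress=True)
s=arm.read_state();c=arm.camera_info("wrist");R=rot(s);print(s['tcp_pos'],np.arctan2(R[1,1],R[0,1]))
u=np.array([.0404,-1,0]);e=s['tcp_pos']-[436.5,56.9,0];print("tcp gauge",e@[1,.0404,0],e@[-.0404,1,0])
a=arm.capture("wrist");b=arm.capture("side")
cv2.imwrite("pics/w5.png",np.hstack([cv2.resize(a,(400,300)),cv2.resize(b[190:340,220:420],(400,300))])[:,:,::-1])
```

```text
[ 451.12  -286.799   82.806] 0.04195130502205089
tcp gauge 0.7349517930923746 -344.28971576272477
```

View pics/w5.png

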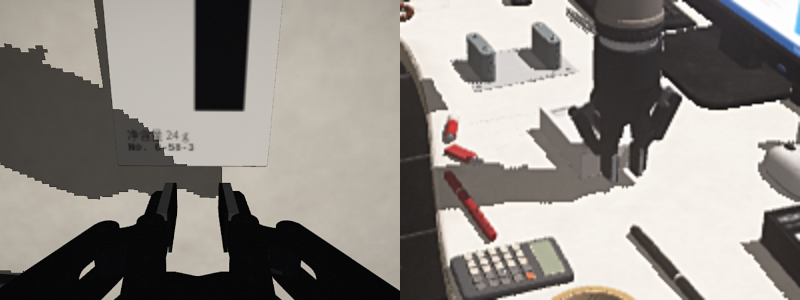

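The fingers stand behind the carton's rear end, with tips low and a clear gap of about 15 mm. I can start pushing.

Converted, 14 mm is 0.224, -1.5 mm is -0.024.

>>> pendant --pt "0.096 -0.024 0.032 0 0.3" --pt "0.096 0 0 0 0.3" --pt "0.096 0 0 0 0.3" --pt "0.128 0 0 0 0.3" --pt "0.192 0 0 0 0.3" --pt "0.224 0 0 0 0.3" --pt "0.224 0 0 0 0.3" --pt "0.224 0 0 0 0.3" --pt "0.224 0 0 0 0.3" --pt "0.224 0 0 0 0.3" --pt "0.224 0 0 0 0.3" --pt "0.16 0 0 0 0.3"

```text
t: 13.2
tcp_pos: [442.8, -153.4, 78.9]
eef_rot: [0.0, 0.692, 0.722, -0.0]
wrist_force: [-0.4, -1.1, 0.5]
grip_width: 0.3
finger_force: 0.5
```

>>> pendant --pt "0.064 0 0 0 0.3" --pt "0 0 0 0 0.3" --pt "0 0 0 0 0.3"

```text
t: 13.58
tcp_pos: [442.6, -150.6, 78.8]
eef_rot: [-0.0, 0.692, 0.722, -0.0]
wrist_force: [0.2, 0.5, -0.1]
grip_width: 0.298
finger_force: 0.0
```

Run:
```python
from h import *; from rig import arm; import cv2
np.set_printoptions(precision=3,suppress=True)
s=arm.read_state();c=arm.camera_info("wrist");R=rot(s);print(s['tcp_pos'],np.arctan2(R[1,1],R[0,1]))
e=s['tcp_pos']-[436.5,56.9,0];print("tcp gauge",e@[1,.0404,0],e@[-.0404,1,0])
a=arm.capture("wrist");np.savez("w6.npz",**c)
cv2.imwrite("pics/w6.png",a[:,:,::-1])
```

```text
[ 442.583 -150.58    78.821] 0.041464262668573795
tcp gauge -2.2987739118846235 -207.72551872407337
```

View pics/w6.png

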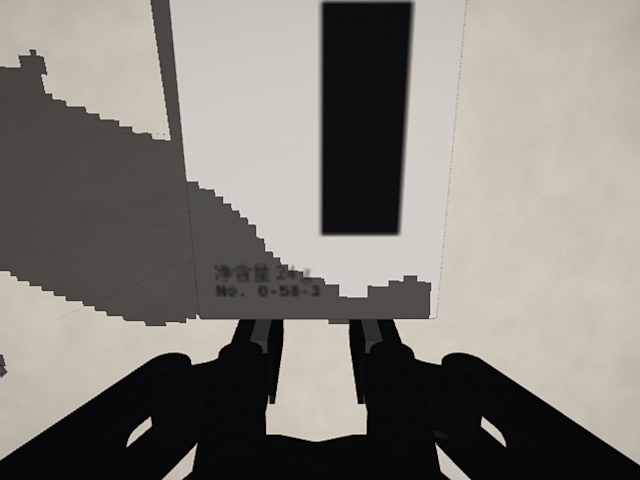

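The carton is flush on both fingers, with its rear edge at row 319 from column 198 to 437. Its side edges run up to (169,0) and (466,0).

Run:
```python
from m import *
C=ray(dict(np.load("w6.npz")),[(169,0),(466,0),(437,319),(198,319)],34)
y=.0404;e=C-[436.5,56.9,34];print(np.c_[e@[np.cos(y),np.sin(y),0],e@[-np.sin(y),np.cos(y),0]])
d=C[0]+C[1]-C[2]-C[3];print(np.arctan2(-d[0],d[1])-y)
```

```text
[[ -39.667 -105.984]
 [  34.311 -105.866]
 [  34.948 -194.47 ]
 [ -39.826 -194.577]]
0.0027021950665974334
```

Converted, 48 mm is 0.768, 45 mm is 0.72.

>>> pendant --pt "-0.24 0 0 0 0.3" --pt "0 0 0 0 0.3" --pt "0 0 -0.528 0 0.5" --pt "0 0 -0.528 0 1" --pt "0.72 0 0 0 1" --pt "0.768 0 0 0 1" --pt "0 0 0 0 1" --pt "0 0 0 0 1" --pt "0 0 0 0 1"

```text
t: 14.75
tcp_pos: [439.4, -73.7, 144.8]
eef_rot: [0.0, 0.693, 0.721, -0.0]
wrist_force: [0.1, -0.1, -0.1]
grip_width: 0.993
finger_force: 0.0
```

>>> pendant --pt "0 0 0.4 0 1" --pt "0 0 0.4 0 1" --pt "0 0 0.368 0 1" --pt "0 0 0 0 0.95" --pt "0 0 0 0 0.91" --pt "0 0 0 0 0.91" --pt "0 0 0 0 0.91"

```text
t: 15.62
tcp_pos: [439.9, -72.7, 72.6]
eef_rot: [0.001, 0.692, 0.722, 0.0]
wrist_force: [0.4, 0.4, -1.0]
grip_width: 0.91
finger_force: 0.0
```

>>> pendant --pt "0 0.032 0 0 0.91" --pt "0 0.024 0 0 0.91" --pt "0 0 0 0 0.91" --pt "0 0 0 0 0.91" --pt "0 0 0 0 0.91"

```text
t: 16.25
tcp_pos: [442.7, -72.3, 71.8]
eef_rot: [-0.0, 0.692, 0.722, -0.0]
wrist_force: [-0.8, -0.2, 0.5]
grip_width: 0.909
finger_force: 0.6
```

Run:
```python
from h import *; from rig import arm; import cv2
np.set_printoptions(precision=3,suppress=True)
s=arm.read_state();c=arm.camera_info("wrist");R=rot(s);print(s['tcp_pos'],np.arctan2(R[1,1],R[0,1]))
e=s['tcp_pos']-[436.5,56.9,0];print("tcp gauge",e@[1,.0404,0],e@[-.0404,1,0])
a=arm.capture("wrist");np.savez("w7.npz",**c)
cv2.imwrite("pics/w7.png",a[:,:,::-1])
```

```text
[442.735 -72.329  71.84 ] 0.04211694754829777
tcp gauge 1.0145816565528634 -129.4811378262918
```

View pics/w7.png

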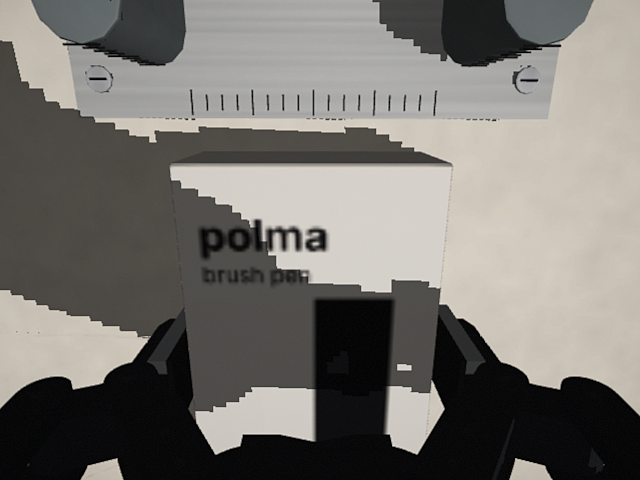

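The sheet's screws are at (98,79) and (528,80), and its scale runs from 191 to 435 at row 104. The carton's front top edge runs from 171 to 452 at row 165, with side points at (190,380) and (432,380).

Run:
```python
from m import *
c=dict(np.load("w7.npz"))
y=.0404
def f(P,z):
    e=ray(c,P,z)-[436.5,56.9,z];print(np.c_[e@[np.cos(y),np.sin(y),0],e@[-np.sin(y),np.cos(y),0]])
f([(98,79),(528,80),(191,104),(435,104),(313,104)],.5); f([(171,165),(452,165),(432,380),(190,380)],34)
f([(186,30),(443,30)],45)
```

```text
[[-70.175 -44.397]
 [ 68.821 -44.398]
 [-40.801 -52.015]
 [ 39.395 -51.842]
 [ -0.705 -51.928]]
[[ -37.608  -67.741]
 [  35.865  -67.584]
 [  36.291 -133.504]
 [ -38.474 -133.659]]
[[-27.593 -37.678]
 [ 27.416 -37.557]]
```

Converted, -50 mm is -0.8, -1.9 mm is -0.0304.

>>> pendant --pt "0 0 0 0 1" --pt "0 -0.0304 0 0 1" --pt "0 0 0 0 1" --pt "0 0 -0.592 0 1" --pt "0 0 -0.592 0 1" --pt "-0.8 0 0 0 0.3" --pt "-0.784 0 0 0 0.3" --pt "0 0 0 0 0.3" --pt "0 0 0 0 0.3"

```text
t: 17.42
tcp_pos: [445.0, -170.8, 145.8]
eef_rot: [-0.0, 0.692, 0.722, 0.0]
wrist_force: [-0.1, 0.5, -0.2]
grip_width: 0.3
finger_force: 0.0
```

>>> pendant --pt "0 0 0.48 0 0.3" --pt "0 0 0.48 0 0.3" --pt "0 0 0.096 0 0.3" --pt "0 0 0 0 0.3" --pt "0 0 0 0 0.3"

```text
t: 18.05
tcp_pos: [446.0, -171.1, 80.9]
eef_rot: [0.001, 0.692, 0.722, 0.0]
wrist_force: [0.5, -0.5, 0.4]
grip_width: 0.302
finger_force: 0.0
```

Run:
```python
from h import *; from rig import arm
s=arm.read_state();R=rot(s)
e=s['tcp_pos']-[436.5,56.9,0];print("tcp gauge",e@[1,.0404,0],e@[-.0404,1,0],np.arctan2(R[1,1],R[0,1]))
```

```text
tcp gauge 0.2901957120910321 -228.40703486002167 0.04267385777067579
```

Converted, 10 mm is 0.16, 8 mm is 0.128, 0.002 rad / 2 = 0.001.

>>> pendant --pt "0.08 -0.0048 0.032 0.001 0.3" --pt "0.096 0 0 0 0.3" --pt "0.096 0 0 0 0.3" --pt "0.128 0.0016 0 0 0.3" --pt "0.16 0.0016 0 0 0.3" --pt "0.16 0.0016 0 0 0.3" --pt "0.16 0.0016 0 0 0.3" --pt "0.16 0.0016 0 0 0.3" --pt "0.16 0.0016 0 0 0.3" --pt "0.16 0.0016 0 0 0.3" --pt "0.16 0.0016 0 0 0.3" --pt "0 0 0 0 0.3"

```text
t: 19.55
tcp_pos: [441.7, -75.0, 77.8]
eef_rot: [-0.0, 0.692, 0.722, 0.0]
wrist_force: [-0.1, -0.8, -0.4]
grip_width: 0.298
finger_force: 0.0
```

Run:
```python
from m import *; from rig import arm; import cv2
s=arm.read_state();R=rot(s);c=arm.camera_info("wrist")
e=s['tcp_pos']-[436.5,56.9,0];print("tcp gauge",e@[1,.0404,0],e@[-.0404,1,0],np.arctan2(R[1,1],R[0,1]))
a=arm.capture("wrist");np.savez("w8.npz",**c);cv2.imwrite("pics/w8.png",a[:,:,::-1])
```

```text
tcp gauge -0.16155171672268587 -132.14112313420995 0.041885136295907746
```

View pics/w8.png

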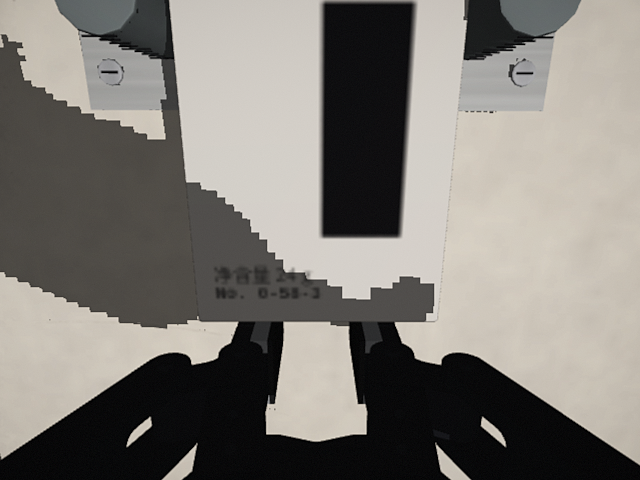

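The carton is entering straight and centred. Its rear edge runs from 198 to 437 at row 320, and the sheet screws are at 110 and 522.

Converted, 10 mm is 0.16, 0.1 mm is 0.0016.

>>> pendant --pt "0.16 0.0016 0 0 0.3" --pt "0.16 0.0016 0 0 0.3" --pt "0.16 0.0016 0 0 0.3" --pt "0.16 0.0016 0 0 0.3" --pt "0.16 0.0016 0 0 0.3" --pt "0.16 0.0016 0 0 0.3" --pt "0 0 0 0 0.3"

```text
t: 20.48
tcp_pos: [440.1, -15.3, 78.0]
eef_rot: [-0.0, 0.692, 0.722, 0.0]
wrist_force: [1.0, -0.0, -0.1]
grip_width: 0.3
finger_force: 0.0
```

>>> pendant --pt "0.16 0.0016 0 0 0.3" --pt "0.16 0.0016 0 0 0.3" --pt "0.16 0.0016 0 0 0.3" --pt "0.16 0.0016 0 0 0.3" --pt "0.16 0.0016 0 0 0.3" --pt "0.16 0.0016 0 0 0.3" --pt "0 0 0 0 0.3"

```text
t: 21.35
tcp_pos: [438.3, 44.8, 78.0]
eef_rot: [0.0, 0.692, 0.722, 0.0]
wrist_force: [-0.1, -0.1, -0.9]
grip_width: 0.306
finger_force: 0.0
```

>>> pendant --pt "0.16 0.0016 0 0 0.3" --pt "0.16 0.0016 0 0 0.3" --pt "0.16 0.0016 0 0 0.3" --pt "0.16 0.0016 0 0 0.3" --pt "0.16 0.0016 0 0 0.3" --pt "0.16 0.0016 0 0 0.3" --pt "0.128 0 0 0 0.3" --pt "0.048 0 0 0 0.3" --pt "0 0 0 0 0.3" --pt "0 0 0 0 0.3"

```text
t: 22.6
tcp_pos: [436.0, 114.4, 77.8]
eef_rot: [0.0, 0.693, 0.721, -0.0]
wrist_force: [-0.3, 0.1, 0.1]
grip_width: 0.3
finger_force: 0.0
```

Run:
```python
from m import *; from rig import arm
s=arm.read_state();R=rot(s)
e=s['tcp_pos']-[436.5,56.9,0];print("tcp gauge",e@[1,.0404,0],e@[-.0404,1,0],np.arctan2(R[1,1],R[0,1]))
```

```text
tcp gauge 1.802990414513772 57.51240129702172 0.03963272103314794
```

Center should now be about +134 mm. I'll back off, raise the arm and verify.

Converted, -50 mm is -0.8, -30 mm is -0.48.

>>> pendant --pt "-0.096 0 0 0 0.3" --pt "-0.096 0 0 0 0.3" --pt "0 0 0 0 0.3" --pt "0 0 -0.48 0 0.3" --pt "0 0 -0.8 0 0.3" --pt "0 0 -0.8 0 0.3" --pt "0 0 -0.8 0 0.3" --pt "0 0 -0.8 0 0.3" --pt "0 0 0 0 0.3" --pt "0 0 0 0 0.3" --pt "0 0 0 0 0.3" --pt "0 0 0 0 0.3"

```text
t: 24.1
tcp_pos: [435.9, 102.5, 306.6]
eef_rot: [-0.001, 0.693, 0.721, -0.001]
wrist_force: [-0.5, -0.3, -0.6]
grip_width: 0.301
finger_force: 0.0
```

Run:
```python
from m import *; from rig import arm; import cv2
s=arm.read_state();c=arm.camera_info("wrist");print(s['tcp_pos'],s['wrist_force'])
a=arm.capture("wrist");np.savez("w9.npz",**c);b=arm.capture("top")
cv2.imwrite("pics/w9.png",a[:,:,::-1])
```

```text
[435.859 102.481 306.643] [-0.496 -0.286 -0.64 ]
```

View pics/w9.png

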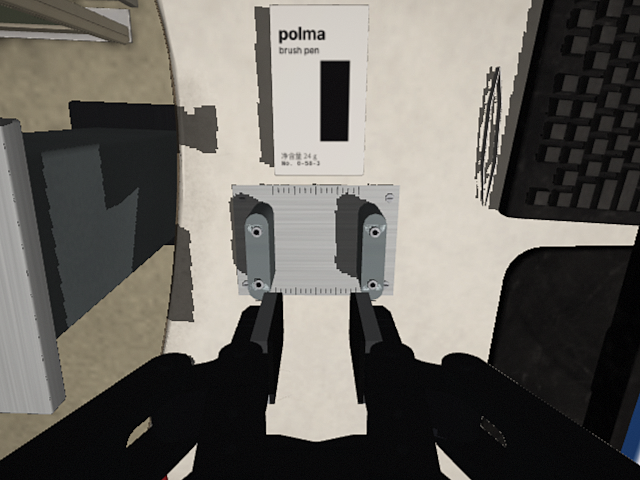

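The carton lies beyond the gauge and in line with it. Its corners are at about (270,5), (368,5), (364,175) and (275,174). The gauge screws are at (256,232), (259,285), (375,232) and (373,285).

Run:
```python
from m import *; from rig import arm
rep(dict(np.load("w9.npz")),[(256,232),(259,285),(375,232),(373,285)],[(270,5),(368,5),(364,175),(275,174)])
print(arm.close_job())
```

```text
gauge [436.44   55.718  45.   ] yaw 0.049573795378191954 0.04161108116941433 carton [433.727 190.398  34.   ] 0.04645615331664997 [126.205  73.254 126.991  74.643]
in gauge x,y 2.892224548670507 134.6758337158819 0.004845072147235639
the job is handed in; nothing more can be done
None
```

The small carton went straight through the gauge by finger pushes alone and lies flat on the far side: centre 135 mm past the gauge's middle (rear end about 29 mm past the bars), 3 mm off its centre line and 0.005 rad off its direction; the job is handed in at about 24 s, but the hand-in call returned no verdict and I did not re-measure the bystanders, though no push or descent went near them.

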